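Release the radio's bench holder

ROBOT

A 7-joint arm with a two-finger parallel gripper is mounted at the origin on the work surface. World frame = base frame: x ahead of the robot, y to its left, z up, the work surface at z = 0. Lengths are in mm, angles in rad, forces in N, time in s.
With the tool pointing down it reaches from about 400 to 875 mm from the base axis. Payload 19.3 kg.
Tool frame: the origin (TCP) lies at the very end of the fingers, on their centre line; the grasp point (between the pads) lies 19 mm behind it (grip_point_offset is the z of the grasp point in the tool frame, in mm); z points along the fingers, y is the line along which they close (so a half turn about z gives the same grasp; the last joint's range is limited). The gripper opens to 85 mm and grips with 20 to 120 N. Pads are 22 mm wide; open, the fingers measure 114 mm over their backs; the gripper's body (76 mm by 85 mm) begins 54 mm behind the grasp point. The pads swing forward as they close: fully open they stand 13 mm farther back than shut.
Start: joints at [-1.364, 0.521, -0.036, 1.599, 0.021, 1.021, -0.113], TCP at [170.818, 601.194, 192.791] pointing down, gripper open.
Joint ranges: [-2.91, 2.91], [-0.3, 2.13], [-1.5, 1.42], [0.17, 2.43], [-1.26, 4.41], [0.16, 1.93], [-2.52, 2.52]. Speed limits (rad/s): [1.89, 1.89, 2.39, 2.39, 3.01, 3.01, 3.01].

INTERFACE

Orientations are given as a 3x3 rotation matrix whose columns are the frame's x, y, z axes.
In Python, from workcell import movep, movel, goto_joints, open_gripper, clamp, wait, inverse_kinematics, read_state, camera, PlanningError, finish_job, grip_point_offset gives the robot as it stands. Calls block until the motion is done:
- movep(position, orientation): joint-space move of the TCP to a pose.
- movel(position, frame=None, max_speed=150, guard=None): straight line of the TCP; frame=None keeps the orientation; max_speed is the mean speed in mm/s. With guard (N) it stops when the force on the tool has changed by that much, and returns True; else False.
- goto_joints(angles): joint-space move.
- open_gripper() and clamp(): open the fingers fully, or close them until they stop; the grip force is fixed at half the most.
- wait(seconds).
- inverse_kinematics(position, orientation): joint angles nearest the present ones, or None.
- read_state(): the state.
- camera(name): name is "scene" or "top" or "wrist"; returns a dict with "image" (400x640x3 uint8, blue, green, red), "range_z" (400x640 float32, mm along the optical axis (not along the pixel's ray), 0 where there is no reading), "fx", "fy", "cx", "cy" (pixels), "cam_to_world" (4x4, takes a point from camera to world coordinates). Camera axes: x right, y up, looking along -z (the intrinsics and any distortion apply to the point x, -y, -z); pixel columns grow to the right and rows downward; lengths in mm; the calibration is good to about 2 mm. A picture is of the moment at which its call begins.
A pose or a line that the arm cannot do raises PlanningError and nothing moves.
- finish_job(): hands the job in; it is judged then, once.
The state is a dict: "time": time; "qpos": joint angles; "qvel": joint speeds; "joint_efforts": joint torques, N m; "eef_pos": TCP position; "tool_rot": TCP orientation; "ft_force": force on the tool from outside, world axes, zero at the start; "torque": the same for the moment, N m; "finger_gap": finger opening in mm; "gripper_force": force on a finger pad.
Only numpy, scipy, OpenCV 4.12 (cv2) and the standard library are available. Lean on these libraries where they do the work, as an engineer would, in place of code of your own. Each camera call takes 0.05 s, during which the arm holds its last target. There are 200 camera calls.

TASK

The wooden radio case is shut in one of the two bench holders. On that holder pull the spring pin's T-handle up, turn it a quarter turn and lower it into its rest notch so that it stays out by itself, and let go; then slide the movable jaw fully back, away from the radio, to its stop. Leave the radio standing where it is, and leave the other holder, the one with the alarm clock, as it is.

Things in the scene. Friction and masses are not known exactly. Their poses are not given: they have to be found in the camera images.
- holder_tbar_centre (a point): Centre of the spring pin's black T-handle bar (46 mm along its y, 16 along x, 32 high) on the radio's holder. Locked: 76 mm above the table, crosswise to the slide within 6 degrees, sprung down with 5 to 9 N. Lifted over 15 mm (stop at 28) it turns either way; a quarter turn, within 15 degrees, puts it over a V notch where it stays when lowered, centre 87 to 88 mm up. Unturned it springs back.
- holder_post_grip (a point): Point 70 mm above the table on the round wooden post (diameter 20 mm, top at 90 mm) of the same jaw, 82 mm from the T-handle's axis. Its x axis is the level sliding direction that opens the jaw, away from the radio: 60 mm to a hard stop, 2 N friction, locked while the pin is in. Grey jaw block: top 36 mm above the table; jaw plates 56; steel sleeve (33 mm square) under the T-handle 54.
- radio_centre (a point): Centre of the wooden radio case: open frame 65 mm (x) by 145 mm (y) by 100 mm high, arched metal handle on top reaching 138 mm above the table, 0.5 kg. It stands loose between the jaws on the level base plate, 12 mm above the table; its near face is 68 mm from the T-handle's axis.
- spare_tbar_centre (a point): Centre of the T-handle of the other, identical holder, which holds a round metal alarm clock. To be left as it is.
Not all that is in view belongs to the job. There is more than one size of the part that bears radio_centre; the job needs the middle-sized.

How it is judged:
By the outcome, as a careful person would: the job done as asked, in the order asked, and still so for the second after the job is handed in, with the robot touching nothing.
It also fails if it takes over 48 s, if anything falls off the work surface, if the arm or the gripper's body presses on something with over 40 N, if the wrist force passes 120 N, or if a joint passes its speed limit or range.

## Working session

There is one attempt and no reset: what is moved stays moved. The work goes in short steps, each a Python script; the robot and the scene stay as the last script left them, time stands still between calls to the robot, and variables do not carry over. Pictures are saved under pics/ and viewed, at most 10 in all, crops included, and the job is handed in when it is done.

```bash
ls; mkdir -p pics
python3 - <<'E'
from workcell import *
import cv2,numpy as np
for n in("scene","top"):
    c=camera(n);cv2.imwrite(f"pics/{n}0.png",c["image"])
    np.savez(f"{n}0.npz",**c)
    print(n,c["fx"],c["cx"],c["cy"],c["cam_to_world"].round(3).tolist(),[k for k in c])
print(grip_point_offset,read_state())
E
```

```text
pics
scene 481.56303356565223 324.8178201491934 206.76579051961625 [[-0.724, -0.543, 0.425, 908.963], [0.69, -0.574, 0.441, 530.154], [0.005, 0.613, 0.79, 1036.063], [0.0, 0.0, 0.0, 1.0]] ['image', 'range_z', 'fx', 'fy', 'cx', 'cy', 'cam_to_world']
top 368.5771460786781 320.74234136780717 201.04694126842543 [[-0.002, 0.991, -0.133, 297.345], [-1.0, -0.004, -0.013, 8.796], [-0.013, 0.132, 0.991, 824.338], [0.0, 0.0, 0.0, 1.0]] ['image', 'range_z', 'fx', 'fy', 'cx', 'cy', 'cam_to_world']
-18.700000000000003 {'time': 0.1, 'qpos': array([-1.36419029,  0.52198079, -0.03633576,  1.59990087,  0.02117725,
        1.02113952, -0.1128064 ]), 'qvel': array([-0.00098696, -0.00040218,  0.00085918, -0.00011238,  0.00218723,
        0.0008184 ,  0.00017858]), 'joint_efforts': array([ 1.87941499e-03, -9.28484988e+01,  1.98362812e+00, -3.70523679e+01,
        1.82056054e-02,  5.51475881e-03, -2.53871463e-05]), 'eef_pos': array([170.73497986, 600.88108824, 192.28473031]), 'tool_rot': array([[-9.61926938e-01,  2.73306623e-01, -2.37241557e-04],
       [ 2.73306721e-01,  9.61926401e-01, -1.01735067e-03],
       [-4.98397596e-05, -1.04345673e-03, -9.99999454e-01]]), 'ft_force': array([-0.49737185, -0.11946353, -0.12295906]), 'torque': array([-0.01444608, -0.02550496, -0.00404556]), 'gripper_force': 0.0, 'finger_gap': 85.49781612982854}
```

View pics/scene0.png

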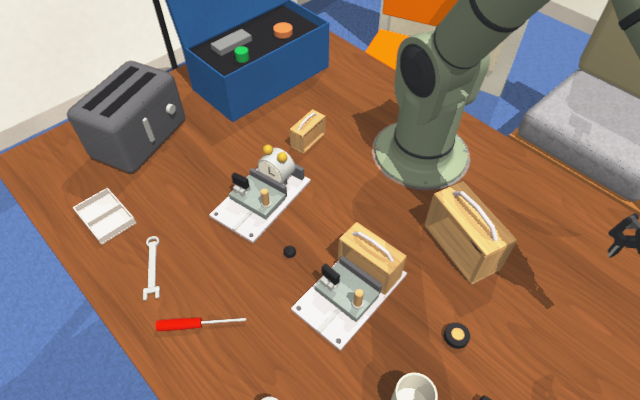

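View pics/top0.png

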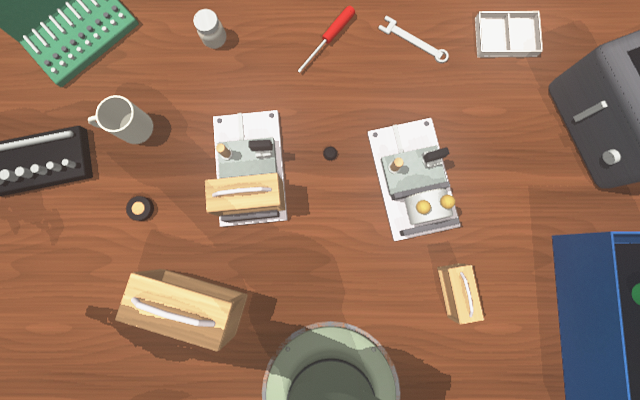

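The scene image shows the radio's holder at about (350,300), with the T-bar at (330,273) and the post at (358,297). In the top image the T-bar is at (261,146), the post at (222,149) and the radio at (243,192). The clock's holder is to the right. I'll get positions from the range data.

```bash
cat > h.py <<'E'
import numpy as np,cv2
def cloud(c):
    v,u=np.mgrid[:400,:640]; z=c["range_z"].astype(float)
    p=np.stack([(u-c["cx"])*z/c["fx"],-(v-c["cy"])*z/c["fy"],-z,np.ones_like(z)],-1)
    P=(p@np.asarray(c["cam_to_world"]).T)[...,:3]; P[z<=0]=np.nan
    return P
def rect(p): return cv2.minAreaRect(p[:,:2].astype(np.float32))
E
python3 - <<'E'
from h import *
for n,boxes in(("top",dict(tbar=(248,138,276,156),post=(212,140,234,165),radio=(200,168,290,218),base=(208,105,292,230))),("scene",dict(tbar=(318,260,345,290),post=(350,286,368,312),radio=(330,220,412,295)))):
    c=np.load(n+"0.npz");P=cloud(c);I=c["image"].astype(int)
    for k,(a,b,d,e) in boxes.items():
        p=P[b:e,a:d].reshape(-1,3);i=I[b:e,a:d].reshape(-1,3)
        z=p[:,2]
        m={"tbar":(z>66)&(z<105)&(i.max(1)<90),"post":(z>60)&(z<105)&(i[:,2]-i[:,0]>25),"radio":(z>104)&(z<118),"base":(z>6)&(z<150)}[k]
        q=p[m]
        if len(q)<5: print(n,k,len(q));continue
        print(n,k,len(q),q.mean(0).round(1),np.percentile(z[m],[2,50,98]).round(1),rect(q))
        if k in("post","tbar"):
            t=q[q[:,2]>np.percentile(q[:,2],95)-4]; print("   top face",len(t),t.mean(0).round(1),rect(t))
E
```

```text
top tbar 89 [509.1 141.2  85.1] [72.6 87.9 93.4] ((513.6107788085938, 142.7207489013672), (14.570701599121094, 41.51115417480469), 1.355945348739624)
   top face 40 [510.6 141.6  91.2] ((513.7942504882812, 142.8854217529297), (14.587602615356445, 41.0535888671875), 1.9014759063720703)
top post 107 [504.9 223.8  84.2] [62.8 89.  92.5] ((506.450439453125, 225.47207641601562), (18.523880004882812, 17.705448150634766), 40.66959762573242)
   top face 61 [506.7 225.6  90.4] ((506.6325378417969, 225.78924560546875), (17.190853118896484, 16.716279983520508), 2.20068359375)
top radio 2186 [409.3 172.8 112.3] [109.7 112.4 115.1] ((410.3765563964844, 173.50990295410156), (65.46184539794922, 145.07669067382812), 5.65548849105835)
top base 7659 [469.8 175.4  56.7] [ 10.3  37.4 132.1] ((483.6724853515625, 182.60702514648438), (255.14053344726562, 150.88282775878906), 5.467283725738525)
scene tbar 206 [520.6 146.4  86. ] [67.8 89.9 95.9] ((518.7578735351562, 143.63978576660156), (15.859864234924316, 44.300601959228516), 3.373511791229248)
   top face 79 [518.3 143.2  93.5] ((518.7017822265625, 143.2479248046875), (15.088557243347168, 43.54696273803711), 2.664891481399536)
scene post 112 [512.6 226.2  81.8] [61.1 87.7 93. ] ((510.2557373046875, 224.4599609375), (18.903120040893555, 19.097627639770508), 54.45582962036133)
   top face 49 [510.3 224.4  90.9] ((509.6371765136719, 224.9891815185547), (17.168720245361328, 17.344999313354492), 3.550118923187256)
scene radio 1429 [415.8 175.  112.3] [107.  112.4 116.1] ((412.77838134765625, 170.9566650390625), (68.84362030029297, 145.96463012695312), 4.9042887687683105)
```

```bash
cat >> h.py <<'E'
def R(deg):  # tool down, closing axis y at yaw deg
    a=np.radians(deg); y=np.array([np.cos(a),np.sin(a),0]); z=np.array([0,0,-1.]); return np.c_[np.cross(y,z),y,z]
T=np.array([515.,143.]); S=5.5
E
python3 - <<'E'
from workcell import *
from h import *
for a in(2.7,182.7,92.7,-87.3): print(a,inverse_kinematics([*T,75.],R(a)))
q=inverse_kinematics([*T,215.],R(2.7)) ; 
best=min((inverse_kinematics([*T,215.],R(a)) for a in(2.7,182.7)),key=lambda q:9 if q is None else abs(q[6]))
print(best)
goto_joints(best)
s=read_state();print(s["time"],s["eef_pos"],s["tool_rot"].round(3).tolist(),s["ft_force"])
c=camera("wrist");cv2.imwrite("pics/w1.png",c["image"]);np.savez("w1.npz",**c)
P=cloud(c);I=c["image"].astype(int)
def near(x,y,r): return np.hypot(P[...,0]-x,P[...,1]-y)<r
m=near(*T,40)&(P[...,2]>84)&(P[...,2]<100)&(I.max(-1)<90);print("T",m.sum(),P[m].mean(0),rect(P[m]))
m=near(508,225.5,25)&(P[...,2]>84)&(P[...,2]<100);print("post",m.sum(),P[m].mean(0) if m.any() else 0, rect(P[m]) if m.any() else 0)
E
```

```text
2.7 [-0.65869416  0.57942053  0.38289967  1.95425658 -0.33586862  0.66960006
 -0.01931853]
182.7 [ 0.44117517  0.91424937 -1.27800538  1.89898063  0.9841442   1.14487257
  1.96170995]
92.7 [-0.41836094  0.54393045  0.04964142  1.94179422 -0.04206654  0.6568416
  1.27536672]
-87.3 [-0.79078938  0.62531156  0.57805281  1.96065942 -0.5161519   0.7050082
 -1.41998815]
[-0.74991273  0.3874944   0.49123478  1.83216576 -0.21704244  0.97506241
 -0.11978963]
2.1583 [514.78482251 144.18788269 214.84447924] [[-0.049, 0.999, -0.0], [0.999, 0.049, 0.0], [0.0, -0.0, -1.0]] [ 0.40020847 -0.706349   -0.64831738]
T 590 [514.68738442 146.50723904  91.54713364] ((514.4502563476562, 145.72950744628906), (14.216663360595703, 44.94121551513672), 2.0821964740753174)
post 367 [507.35195903 226.69985552  89.32661337] ((507.12451171875, 226.67990112304688), (19.505626678466797, 18.457164764404297), 2.658621311187744)
```

View pics/w1.png

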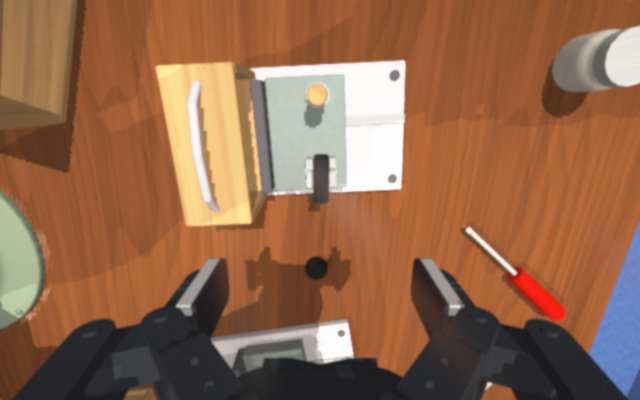

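The wrist view shows the T-bar at (321,178), the post at (317,95), and the radio left of the jaw plate. The fingers have room on both sides. I'll grip the T-bar, lift it, and check the slide direction from the plate.

Run:
```python
from workcell import *
from h import *
for n in("w1","top0"):
    c=np.load(n+".npz");P=cloud(c);I=c["image"].astype(int)
    m=(np.hypot(P[...,0]-500,P[...,1]-180)<150)&(P[...,2]>5)&(P[...,2]<22)&(I.min(-1)>150)&(P[...,0]>450)
    k,l,st,_=cv2.connectedComponentsWithStats(m.astype(np.uint8)); b=1+st[1:,4].argmax(); print(n,m.sum(),st[b],rect(P[l==b]))
    # vertical plates / block top
    m=(np.hypot(P[...,0]-500,P[...,1]-180)<150)&(P[...,2]>30)&(P[...,2]<41)&(P[...,0]>450)
    print("block",m.sum(),rect(P[m]))
def st(t):
    s=read_state();print(t,round(s["time"],2),s["eef_pos"].round(1),s["ft_force"].round(1),round(s["finger_gap"],1),round(s["gripper_force"],1))
p=np.array([514.6,145.])
movel([*p,120.],R(2.2)); st("above")
print(movel([*p,65.],guard=15,max_speed=80)); st("down")
clamp(); st("clamped")
z=read_state()["eef_pos"]
movel([*p,65.+22],max_speed=50); wait(.2); st("lift")
```

```text
w1 8182 [ 268   61  137  131 8023] ((533.8382568359375, 186.82943725585938), (155.13125610351562, 150.11090087890625), 5.33125638961792)
block 7418 ((498.1775817871094, 183.45742797851562), (86.31171417236328, 126.0264663696289), 5.408502578735352)
top0 1963 [ 213  111   71   70 1898] ((528.9840698242188, 186.96231079101562), (164.2762908935547, 150.92715454101562), 5.333415985107422)
block 1559 ((500.01556396484375, 183.78952026367188), (82.27733612060547, 126.17329406738281), 5.552569389343262)
above 2.99 [515.  145.1 120.7] [ 0.4 -0.4  0.1] 84.9 0.0
False
down 3.83 [514.8 145.   65.3] [0.  0.  0.8] 85.3 0.0
clamped 4.59 [514.6 145.   65. ] [0.  0.4 0.4] 0.1 0.0
lift 5.38 [514.5 145.   86.8] [-0.3 -0.1 -1. ] -0.1 0.0
```

Run:
```python
from workcell import *
from h import *
o=[]
for n in("scene","wrist"):
    c=camera(n);np.savez(n+"2.npz",**c);I=c["image"]
    o.append(cv2.resize(I[180:380,230:470],(480,400)) if n=="scene" else cv2.resize(I,(320,200)))
o[1]=cv2.copyMakeBorder(o[1],0,200,0,0,0)
cv2.imwrite("pics/c2.png",np.hstack(o))
```

```text
(no output)
```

View pics/c2.png

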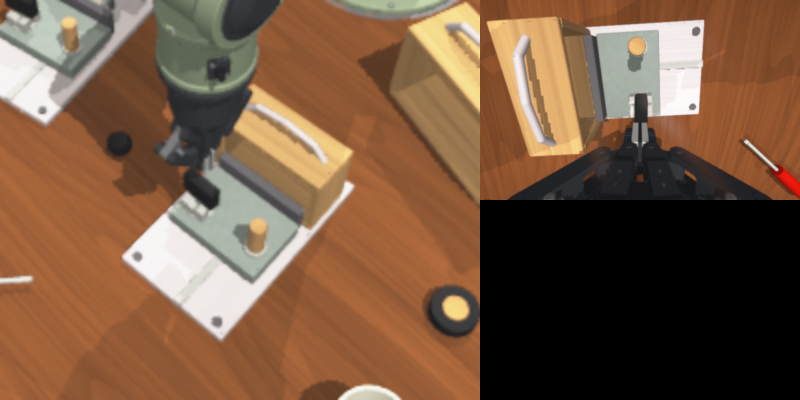

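The closed fingertips stand beside the bar on its -y end, so the grip missed. There's a mismatch between camera and robot coordinates. I'll measure where the cameras see the fingertips compared with the reported TCP.

Run:
```python
from workcell import *
from h import *
print(read_state()["eef_pos"])
for n in("scene","wrist"):
    c=np.load(n+"2.npz");P=cloud(c)
    for (lo,hi) in((80,96),(96,110),(110,125),(125,145)):
        m=(np.abs(P[...,0]-514)<60)&(P[...,1]>60)&(P[...,1]<180)&(P[...,2]>lo)&(P[...,2]<hi)&(P[...,0]>470)
        if m.sum()>3: 
            q=P[m];print(n,lo,m.sum(),q.mean(0).round(1),q.min(0).round(1),q.max(0).round(1))
c=np.load("wrist2.npz");P=cloud(c);print(c["cam_to_world"].round(3).tolist())
for v,u in((300,640*0+318),(280,318),(260,318),(240,318),(215,320),(200,320)): print(v,u,P[v,u].round(1),c["range_z"][v,u],c["image"][v,u])
```

```text
[514.49166806 144.94273401  86.81315992]
scene 80 161 [519.3 144.4  90.3] [509.6 120.   80.4] [527.2 166.   95.8]
scene 96 5 [522.1 144.9  96.6] [516.5 125.3  96.1] [524.  155.8  97.6]
scene 125 34 [519.  150.4 137.8] [502.2 142.4 128.3] [528.6 155.2 144.9]
wrist 80 1369 [514.6 154.8  90.8] [506.3 132.1  80. ] [523.1 168.8  94.2]
wrist 125 834 [513.3 154.8 138.2] [499.8 151.4 128.7] [526.9 157.5 145. ]
[[0.999, -0.035, -0.011, 510.813], [0.037, 0.951, 0.306, 223.926], [-0.0, -0.306, 0.952, 267.561], [0.0, 0.0, 0.0, 1.0]]
300 318 [512.9 148.9 161.8] 123.61752 [56 55 58]
280 318 [512.6 156.8 160.2] 122.7794 [32 31 32]
260 318 [512.6 156.1 142.9] 139.45805 [36 37 38]
240 318 [512.8 141.6  91. ] 193.27873 [43 40 41]
215 320 [513.4 158.4  92.3] 186.92976 [48 48 49]
200 320 [513.1 167.3  90.8] 185.6412 [56 55 58]
```

The cameras put the fingertips right over the bar in x and y, but at about z=128 while the TCP reads 87. So the fingers closed above the bar. I'll check the height offset with a light guarded touch on the bar top, which is known to be at 92.

Run:
```python
from workcell import *
from h import *
p=[514.6,145.]
print(movel([*p,40.],guard=6,max_speed=25)); s=read_state();print(s["time"],s["eef_pos"],s["ft_force"])
```

```text
True
6.75 [515.32264989 145.07251806  53.37414151] [-0.81997154 -0.69509777 11.85658287]
```

The contact came at a reported z of 53.4 against a true 92, so the real tip is about 39 mm above the reported TCP. I'll correct for that.

```bash
cat >> h.py <<'E'
from workcell import *
DZ=38.6  # real tip z = reported z + DZ
T=np.array([514.6,145.])
def st(t):
    s=read_state();print(t,round(s["time"],2),(s["eef_pos"]+[0,0,DZ]).round(1),s["ft_force"].round(1),round(s["finger_gap"],1),round(s["gripper_force"],1))
E
python3 - <<'E'
from h import *
movel([*T,115-DZ]); open_gripper(); st("open")
g=movel([*T,66-DZ],guard=10,max_speed=80); st(f"down {g}")
if not g:
    clamp(); st("clamped")
    if read_state()["finger_gap"]>8:
        movel([*T,66-DZ+22],max_speed=50); wait(.2); st("lift")
        c=camera("scene");cv2.imwrite("pics/c3.png",cv2.resize(c["image"][180:380,230:470],(720,600)))
E
```

```text
open 7.84 [514.6 145.  115. ] [ 0.4 -0.6  0.9] 85.3 0.0
down False 8.6 [514.8 144.9  66.2] [-0.3  0.2 -0.2] 85.6 0.0
clamped 9.24 [515.5 145.1  66.4] [ 4.9 -0.5  4.5] 15.0 60.2
lift 10.03 [515.2 145.   87.8] [ 7.7  0.9 -7.6] 15.3 58.6
```

The bar is gripped and lifted against the spring. Next I turn it 90° to the slide direction, lower it and release.

Run:
```python
from h import *
p=T+[1,0]
for a in np.linspace(2.2,95.4,8)[1:]:
    goto_joints(inverse_kinematics([*p,66-DZ+22],R(a)))
wait(.2); st("turned"); print(read_state()["torque"])
g=movel([*p,66-DZ+11],max_speed=40,guard=12); st(f"lowered {g}")
open_gripper(); wait(.2); st("open")
movel([*p,150-DZ]); st("up")
c=camera("wrist");cv2.imwrite("pics/w4.png",c["image"]);np.savez("w4.npz",**c)
P=cloud(c);I=c["image"].astype(int)
def near(x,y,r): return np.hypot(P[...,0]-x,P[...,1]-y)<r
m=near(*T,40)&(P[...,2]>75)&(P[...,2]<115)&(I.max(-1)<90);print("T",m.sum(),np.percentile(P[m][:,2],[10,50,90]),rect(P[m]) if m.any() else 0)
m=near(507,226,25)&(P[...,2]>84)&(P[...,2]<100);print("post",m.sum(),rect(P[m]) if m.any() else 0)
```

```text
turned 12.33 [515.5 144.8  87.9] [ 2.4 -4.3 -8.8] 14.9 58.8
[-1.08134618 -0.47519658 -0.00848825]
lowered True 12.65 [516.  144.6  77.5] [ 2.5 -1.8  8.1] 14.7 61.2
open 13.53 [514.8 143.7  76.7] [-0.3 -0.1 -0.3] 85.5 0.0
up 14.18 [515.3 144.9 149.5] [-0.7  0.3 -0.4] 85.4 0.0
T 1626 [ 94.75014618 102.66351516 103.61720638] ((514.2603149414062, 144.93121337890625), (43.897891998291016, 15.400861740112305), 4.7850728034973145)
post 643 ((507.7842712402344, 226.23147583007812), (18.880786895751953, 18.865097045898438), 15.669516563415527)
```

View pics/w4.png

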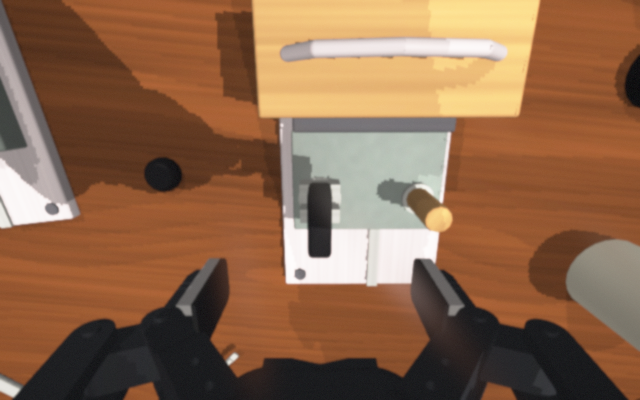

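The T-bar now lies along the slide, with its top at 103.6 mm (centre 87.6), so it rests in the notch. Next I grip the post, seen at (432,210), and slide the jaw back.

Run:
```python
from h import *
p=np.array([507.6,226.3]); d=np.array([np.cos(np.radians(5.4)),np.sin(np.radians(5.4))])
movel([*p,150-DZ],R(95.4)); 
g=movel([*p,54-DZ],guard=10,max_speed=100); st(f"down {g}")
assert not g
clamp(); st("clamp"); a=read_state()["eef_pos"][:2]
assert read_state()["finger_gap"]>12
g=movel([*(p+d*66),54-DZ],guard=18,max_speed=45); wait(.2); st(f"slid {g}"); print("travel",(read_state()["eef_pos"][:2]-a)@d)
```

```text
down False 16.02 [508.  226.4  54.6] [ 0.  -0.   0.6] 85.4 0.0
clamp 16.65 [507.7 226.3  54.2] [-1.4 -1.3  5.3] 18.6 58.4
slid True 18.07 [566.8 232.   54.2] [-3.5 -0.3 10.8] 18.8 58.7
travel 59.345539024196974
```

Run:
```python
from h import *
p=np.array([507.6,226.3]); d=np.array([np.cos(np.radians(5.4)),np.sin(np.radians(5.4))])
g=movel([*(p+d*63),54-DZ],guard=25,max_speed=10); st(f"push {g}"); print("travel",(read_state()["eef_pos"][:2]-p)@d)
open_gripper(); e=read_state()["eef_pos"]; movel([*e[:2],210-DZ]); st("up")
c=camera("wrist");np.savez("w5.npz",**c);cv2.imwrite("pics/w5.png",c["image"])
for n in("wrist","top"):
    c=camera(n);P=cloud(c);I=c["image"].astype(int)
    def near(x,y,r): return np.hypot(P[...,0]-x,P[...,1]-y)<r
    m=near(*(p+d*60),25)&(P[...,2]>84)&(P[...,2]<100);print(n,"post",m.sum(),rect(P[m]) if m.any() else 0)
    m=near(*(T+d*60),40)&(P[...,2]>75)&(P[...,2]<115)&(I.max(-1)<90);print("T",m.sum(),np.percentile(P[m][:,2],[10,50,90]) if m.any() else 0,rect(P[m]) if m.any() else 0)
    m=near(411,172,90)&(P[...,2]>104)&(P[...,2]<118);print("radio",m.sum(),rect(P[m]) if m.any() else 0)
```

```text
push True 18.41 [566.5 231.8  54.2] [-4.4 -1.2 11.2] 18.5 58.6
travel 59.13978445956388
up 20.26 [566.  231.5 209.1] [-0.6 -0.8 -0.2] 85.4 0.0
wrist post 396 ((566.7756958007812, 232.4948272705078), (18.89562225341797, 19.138803482055664), 45.76466751098633)
T 1396 [ 83.739695   102.28099195 103.5800587 ] ((573.729248046875, 151.7192840576172), (44.51774597167969, 15.781452178955078), 6.386268615722656)
radio 5741 ((435.67547607421875, 176.54055786132812), (15.623927116394043, 144.62896728515625), 5.357590675354004)
top post 75 ((566.1307373046875, 231.90855407714844), (18.13291358947754, 18.3705997467041), 87.33270263671875)
T 153 [ 86.47919414 102.863023   105.30628934] ((573.7062377929688, 148.96664428710938), (45.01325988769531, 13.12899398803711), 5.194690227508545)
radio 2185 ((410.1974792480469, 173.75234985351562), (65.34117126464844, 145.28660583496094), 5.555299282073975)
```

View pics/w5.png

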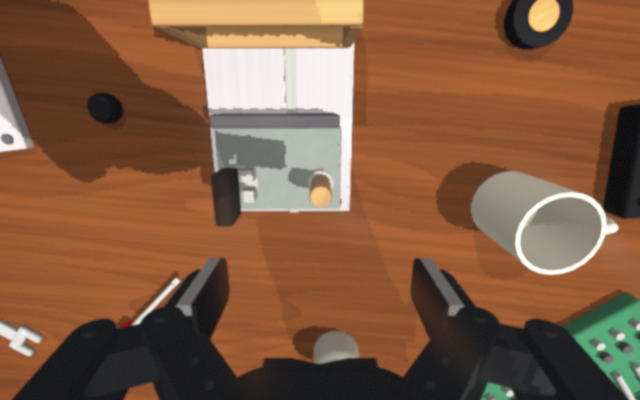

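The jaw has moved 59–60 mm and stopped hard twice at the same place. The T-handle is still up in its notch, with its top at 103.6. The radio hasn't moved, at (410,174), and the gripper is clear.

```bash
python3 -c "
from workcell import *
print(finish_job())"
```

```text
the job is handed in; nothing more can be done
None
```

The job is handed in: the radio holder's T-handle rests up in its notch, its jaw is back at its stop after about 59 mm of the 60 mm travel, the radio stands where it was, and I did not touch the alarm clock's holder.

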